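# Slide the feeding dish into the hamster's home through its sprung hatch flap

## Robot

A 6-joint arm with a two-finger parallel gripper is mounted at the origin on the work surface. World frame = base frame: x ahead of the robot, y to its left, z up, the work surface at z = 0. Lengths are in m, angles in degrees, forces in N, time in s.
With the tool pointing down it reaches from about 0.375 to 0.9 m from the base axis. Payload 3.1 kg.
Tool frame: the origin (TCP) lies at the very end of the fingers, on their centre line; the grasp point (between the pads) lies behind it (bot.grip_depth is the z of the grasp point in the tool frame, in m); z points along the fingers, y is the direction in which the jaws open and shut (so a half turn about z gives the same grasp; the last joint's range is limited). The gripper opens to 87 mm and grips with 3 to 60 N. Pads are 19 mm wide; open, the fingers measure 117 mm over their backs; the gripper's body (75 mm by 190 mm) begins 51 mm behind the grasp point.
Start: joints at [-87.347, 30.224, 82.088, -0, 67.689, -10.227], TCP at [0.139, -0.609, 0.223] pointing down, gripper open.
Joint ranges: [-176.69, 176.69], [-43.24, 126.21], [12.49, 139.97], [-82, 262], [0, 151.66], [-163.58, 163.58]. Speed limits (degrees/s): [159.86, 159.86, 180, 180, 180, 180].

## Interface

Orientations are given as a 3x3 rotation matrix whose columns are the frame's x, y, z axes.
In Python, from rig import bot, vision gives the robot as it stands. The module is installed in compiled form; this text tells all that it offers.
- The arm moves only by the shell command python3 -m jog 'ROWS'. ROWS is JSON, a list of rows, each a list of 3 entries, a list of its own where there are three numbers: the shift along the tool's x, y, z in mm, then the turn, a rotation vector about the tool's x, y, z in degrees, then the closure, from 0 (fully open) to 1 (shut). In form: [[[dx, dy, dz], [wx, wy, wz], fingers], ...]. A call has 1 to 12 rows; each row is the pose to reach, as a shift and turn from the pose commanded when the call began, along the tool's axes at that moment; what a row does not reach only later rows make up. A row lasts 1/12 s, in which the tool goes at most 41.7 mm and 7.16 degrees, less where a joint would pass 70% of its speed; a pose out of reach is approached as far as the arm can. A call with a gripper value outside its range is refused whole. The fingers move at their own pace and stop on an object; the grip force is fixed at half the most. Time passes only in rows, so rows that repeat a pose let the fingers close. It gives the time, the measured TCP pose, the force and the opening at its end, in the units of the state.
- bot.read_state(): the state, without advancing time (a new reading comes with each control period).
- vision.capture(name): name is "side" or "top"; returns the picture (480x640x3 uint8, red, green, blue); there is no depth.
- vision.camera_info(name): a dict with "intrinsics" (3x3 intrinsics, pixels), "camera_from_world" (4x4, takes a point from world to camera coordinates). Camera axes: x right, y up, looking along -z (the intrinsics and any distortion apply to the point x, -y, -z); pixel columns grow to the right and rows downward; lengths in m; the calibration is good to about 2 mm. A picture is of the moment at which its call begins. camera_info takes no time and is no camera call.
- bot.hand_in(): hands the job in, once; it reports no verdict.
The state is a dict: "time_s": time; "joint_positions": joint angles; "qvel": joint speeds; "tau": joint torques, N m; "position": TCP position; "tcp_rot": TCP orientation; "force": force on the tool from outside, world axes, zero at the start; "moment": the same for the moment, N m; "opening": opening from 0.0 (shut) to 1.0 (fully open).
Only numpy, scipy, OpenCV 4.12 (cv2) and the standard library are available. Lean on these libraries where they do the work, as an engineer would, in place of code of your own. Each camera call takes 0.05 s, during which the arm holds its last target. There are 200 camera calls.

## Task

Take the soup spoon from the flat stone platter and, with the end of its handle, gently push the blue feeding dish through the sprung flap of the hamster's home and along its channel until it is fully home against the rubber-faced stop inside. Then draw the spoon out so that the flap closes behind the dish, and lay the spoon back on the platter, bowl upwards. Do not touch the dish with the gripper, do not ram it, and leave everything else on the shelf alone.

Things in the scene. Friction and masses are not known exactly. Their poses are not given: they have to be found in the camera images.
- hatch: The hamster's home, fixed to the shelf: tub 500 mm wide, 300 deep, solid to 75 mm high, clear panels to 240 mm, wire lid. Origin: on the shelf surface under the middle of the closed flap; x points inwards (the way the dish goes), y left, z up. Front wall x = 0 to 6 mm, hatch frame to x = -6. Opening 74 mm wide, z = 10 to 58 mm; the wall goes on above it to 240 mm.
- sill (a point): Middle of the outer edge of the sill, 112 mm outside the flap plane, on the hatch floor. The floor is flat and level, 10 mm above the shelf, 100 mm wide outside, and runs on through the opening. Two low rails (10 mm high) on it guide the dish; they stand 74 mm apart, and splay outwards over the outer 25 mm of the sill. Axes as the hatch.
- channel (a point): Middle of the inner end of the channel, where the two guide rails end, 106 mm inside the flap plane, on the hatch floor. Axes as the hatch.
- flap (a joint): Angle of the smoke-grey hatch flap, rad: 0 = shut (hanging straight down), growing as it swings inwards, to 1.5; it opens inwards only. A light spring shuts it (about 0.015 N m when shut, 0.045 at 1 rad, weight included). It can shut only with nothing under it: the dish's near wall must be 41 mm or more inside the flap plane.
- flap_hinge (a point): Middle of the flap's hinge line, along its top edge, 57.5 mm above the shelf. The flap is 71 mm wide, 45 mm long, 3 mm thick. Its smooth lower edge, 2.5 mm above the hatch floor when shut, rides on whatever is under it and bears down on it with 1 to 2 N. Axes as the hatch.
- stop_rail: Slotted steel strip inside, beside the left guide rail; origin at its near end, on the hatch floor, axes as the hatch. It carries an adjustable stop: a bracket across the channel with a sprung rubber pad facing the dish, 44 mm wide, 5 to 21 mm above the floor. Where it is clamped varies and is not reported: free pad face 114 to 138 mm inside the flap plane. The pad gives 2 N per mm, solid after 6 mm.
- dish: Blue feeding dish, an open tray 70 mm long (x), 66 wide, 22 high, walls 5 mm, about 220 g. Origin: centre of its underside. It stands on the sill, x roughly along the channel. Sliding takes 1 to 2 N, up to about 4 N with the flap dragging. It is home when it bears on the stop's pad: press more than 2 N onto the pad for a few tenths of a second, but never push the dish with 15 N.
- spoon: Stainless soup spoon, 200 mm long, 70 g, lying bowl up on the platter. Origin: half way along, at the level it rests on; x points to the handle's end, z up. Round bowl 44 mm across, 14 mm deep, centred at x = -78 mm. Handle: a level bar 9 mm wide, 5 thick from x = -50 to 30 mm, its middle at z = 14 mm; from there it slopes down and widens to 18 mm.
- spoon_neck (a point): The place to hold the spoon: on the middle of the handle's level bar just in front of the bowl, 35 mm behind the spoon's origin, 135 mm behind the handle's end, 14 mm above what the spoon rests on; 9 mm wide across. Axes as the spoon.
- spoon_end (a point): Middle of the end face of the spoon's handle (18 mm wide, 5 mm thick, its middle 2.5 mm above the spoon's origin), the part to push with. Axes as the spoon.
- platter: Flat grey river-stone platter, a rounded oval about 280 by 208 mm, 16.5 mm thick, with a flat top; too heavy to shift. Origin: centre of its underside; its long axis is x.
- clip_box: Smoky grey plastic container with a clip-on lid, 121 by 86 mm, 60 mm high. Origin: centre of its underside. Not part of the job.
- tealight: Amber glass tealight holder, 74 mm across, 62 mm high. Origin: centre of its underside. Not part of the job.
- ramp: Lime-green plastic ramp segment, 150 mm long, 64 mm wide, 52 mm high. Origin: centre of its underside. Not part of the job.
- seed_jar: Seed jar with a wooden cap, 84 mm across, 120 mm high. Origin: centre of its underside. Not part of the job.
- chew_block: Pine chew block, 75 by 45 by 40 mm. Origin: centre of its underside. Not part of the job.
- mug: White mug, 80 mm across, 90 mm high. Origin: centre of its underside. Not part of the job.
Mind the look-alikes: they are no part of the job. Of the things like the spoon, leave any that is orange; of the rest the larger one is meant.

How it is judged (in metres and radians):
On the way, in this order (a step that is already met when the one before it is completed fails the run):
1. the dish has been pushed part-way through the flap and holds it open (value of joint flap above 0.4 rad and x of dish in the frame of hatch above 0 m), for 0.1 s.
2. the dish is home: pressed with the end of the spoon's handle onto the stop's rubber pad, with more than 2 N (distance between spoon_end and dish below 0.05 m and contact force between dish and stop_rail above 2 N and x of dish in the frame of hatch between 0.074 and 0.112 m and y of dish in the frame of hatch between -0.012 and 0.012 m and angle between dish's own z axis and vertical below 0.08 rad), for 0.2 s.
At the end, for the whole second after the job is handed in: Dish at rest, flat, still bearing on the stop's pad (> 0.1 N), its middle 74 to 112 mm inside the flap plane and within 12 mm of the channel's middle; flap shut (< 0.08 rad); spoon at rest on the platter, bowl up (tilt < 0.12 rad), their middles within 60 mm (x of dish in the frame of hatch between 0.074 and 0.112 m and y of dish in the frame of hatch between -0.012 and 0.012 m and angle between dish's own z axis and vertical below 0.08 rad and contact force between dish and stop_rail above 0.1 N and value of joint flap below 0.08 rad and linear speed of dish below 0.01 m/s and horizontal distance between spoon and platter below 0.06 m and z of spoon in the frame of platter between 0.01 and 0.024 m and angle between spoon's own z axis and vertical below 0.12 rad and linear speed of spoon below 0.02 m/s); the robot touches nothing.
It fails at once if the dish is rammed: the spoon presses it with more than 15 N (contact force between spoon and dish above 15 N).
It fails at once if the dish is rammed into the stop with more than 15 N (contact force between dish and stop_rail above 15 N).
It fails at once if the gripper touches the dish (contact force between any of the fingers, the arm and dish above 0.5 N).
It fails at once if a bystander is shifted by more than 20 mm or tipped (distance of any of clip_box, tealight, ramp, seed_jar, chew_block, mug from where it was at the start of the episode above 0.02 m or angle between any of clip_box, tealight, ramp, seed_jar, chew_block, mug's own z axis and vertical above 0.2 rad).
It also fails if it takes over 64 s, if anything falls off the work surface, if the arm or the gripper's body presses on something with over 40 N, if the wrist force passes 120 N, or if a joint passes its speed limit or range.

## Working session

There is one attempt and no reset: what is moved stays moved. The work goes in short steps, Python scripts to look and compute and a shell command to move; the robot and the scene stay as the last step left them, time stands still between calls to the robot, and variables do not carry over. Pictures are saved under pics/ and viewed, about 8 in all and at most 12, crops included, and the job is handed in when it is done.

```bash
mkdir -p pics
python3 - <<'E'
from rig import bot, vision
import cv2, numpy as np
np.set_printoptions(precision=4,suppress=True)
for n in("side","top"):
    cv2.imwrite(f"pics/{n}0.png",vision.capture(n)[:,:,::-1]); i=vision.camera_info(n); print(n,i)
print(bot.grip_depth,bot.read_state())
E
```

```text
side {'intrinsics': array([[523.1113,   0.    , 333.7031],
       [  0.    , 523.1113, 237.4824],
       [  0.    ,   0.    ,   1.    ]]), 'camera_from_world': array([[ 1.    ,  0.007 , -0.0029, -0.5667],
       [-0.0053,  0.921 ,  0.3894,  0.0123],
       [ 0.0054, -0.3894,  0.921 , -1.8118],
       [ 0.    ,  0.    ,  0.    ,  1.    ]])}
top {'intrinsics': array([[560.6038,   0.    , 327.9803],
       [  0.    , 560.6038, 228.9577],
       [  0.    ,   0.    ,   1.    ]]), 'camera_from_world': array([[-0.005 , -1.    , -0.0017, -0.0245],
       [ 0.9994, -0.005 ,  0.0347, -0.5483],
       [-0.0347, -0.0016,  0.9994, -1.5445],
       [ 0.    ,  0.    ,  0.    ,  1.    ]])}
-0.0187 {'time_s': 0.1, 'joint_positions': array([-87.3475,  30.273 ,  82.1506,   0.0002,  67.6902, -10.2265]), 'qvel': array([ 0.0133, -0.1362, -0.1885, -0.0096,  0.0416, -0.0524]), 'tau': array([  0.0002, -44.0985, -17.7151,   0.0634,   0.0534,  -0.    ]), 'position': array([ 0.1393, -0.6086,  0.2217]), 'tcp_rot': array([[ 0.9748,  0.2229, -0.0001],
       [ 0.2229, -0.9748,  0.002 ],
       [ 0.0004, -0.002 , -1.    ]]), 'force': array([0.0641, 0.1776, 0.1589]), 'moment': array([-0.0135, -0.0205, -0.0601]), 'opening': 0.9969819923583907}
```

View pics/side0.png

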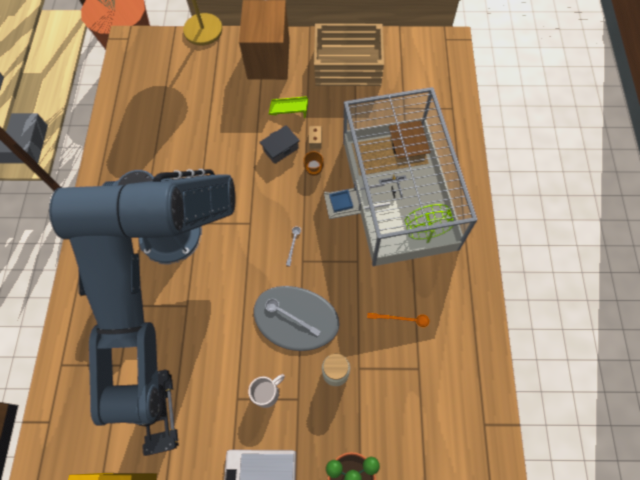

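View pics/top0.png

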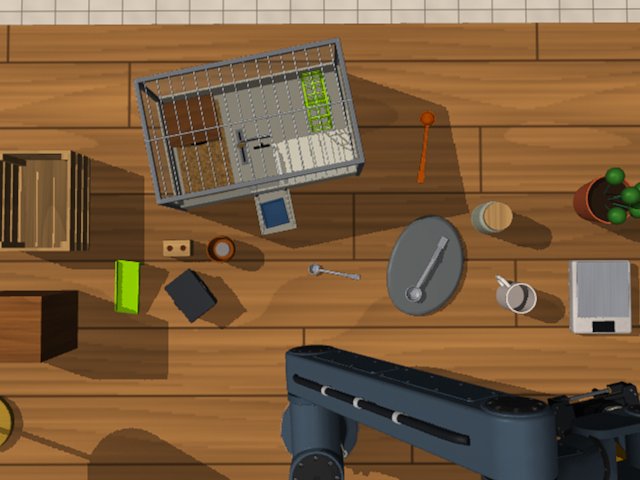

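The side and top views agree. There are three spoon-like things: the metal one on the platter (top 428,268), a small metal one on the shelf (top 335,272), and an orange one (top 425,150). The one on the platter is not orange and is the larger of the two metal ones, so it is the one meant. The dish is at top (275,213) and the hatch opening is behind it. Next is an enlarged crop to confirm.

```bash
cat > h.py <<'E'
import numpy as np, cv2
from rig import bot, vision
np.set_printoptions(precision=4,suppress=True)
def ray(n,u,v):
    i=vision.camera_info(n);K=i["intrinsics"];T=i["camera_from_world"];R,t=T[:3,:3],T[:3,3]
    d=np.linalg.inv(K)@[u,v,1]; d=R.T@(d*[1,-1,-1]); return -R.T@t,d
def px2w(n,u,v,z):
    c,d=ray(n,u,v); return c+d*(z-c[2])/d[2]
def w2px(n,p):
    i=vision.camera_info(n);K=i["intrinsics"];T=i["camera_from_world"]
    q=(T@np.append(p,1))[:3]*[1,-1,-1]; q=K@q; return q[:2]/q[2]
def crop(im,x,y,w,h,s): return cv2.resize(im[y:y+h,x:x+w],None,fx=s,fy=s,interpolation=cv2.INTER_CUBIC)
E
python3 - <<'E'
from h import *
t=cv2.imread("pics/top0.png")
# left: platter+small spoon (300..470,205..325); right: hatch front/dish
a=crop(t,380,205,100,120,4); b=crop(t,235,120,100,120,4)
a2=crop(t,300,240,80,30,5)
m=np.hstack([a,b]); cv2.imwrite("pics/c1.png",m); print(m.shape)
E
```

```text
(480, 800, 3)
```

View pics/c1.png

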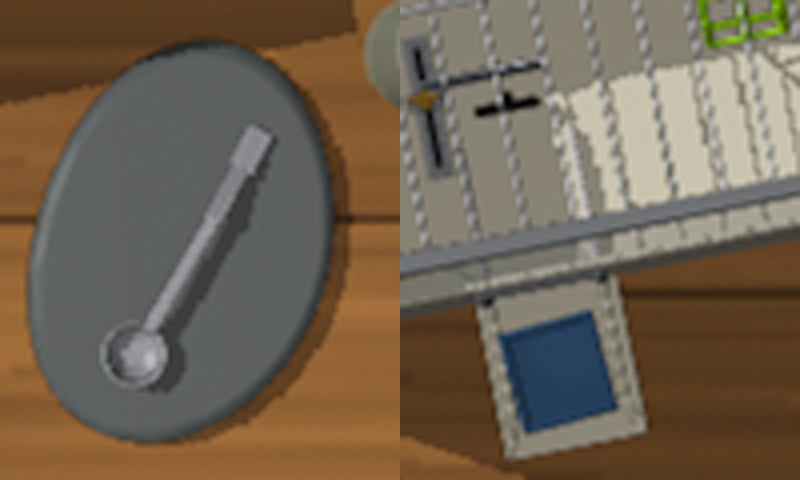

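The crop confirms the spoon: bowl at crop (135,355), handle end at (262,131). The dish sits on the sill, whose outer corners are at crop (511,459) and (647,431). Next I'll compute the poses and draw overlays to check them.

```bash
cat > pose.py <<'E'
from h import *
from scipy.optimize import least_squares
f=lambda x,y:(235+(x-400)/4,120+y/4)
g=lambda x,y:(380+x/4,205+y/4)
A=px2w("top",*f(511,459),.010);B=px2w("top",*f(647,431),.010)
# frame corners at the sill/hatch frame: sill inner dark squares x=-.006,y=+-.05
Fl=px2w("top",*f(487,300),.020);Fr=px2w("top",*f(601,276),.020)
bowl=px2w("top",*g(135,355),.0165+.014); end=px2w("top",*g(262,130),.0165+.005)
d=[px2w("top",*f(*q),.032) for q in((501,336),(593,312),(618,408),(526,433))]
if __name__=="__main__":
    print("sill",A,B,np.linalg.norm(A-B),"mid",(A+B)/2,"yaw from edge",np.degrees(np.arctan2(-(A-B)[0],(A-B)[1])))
    print("inner",Fl,Fr,np.linalg.norm((Fl-Fr)))
    v=(Fl+Fr)/2-(A+B)/2; print("len",np.linalg.norm(v[:2]),"yaw rails",np.degrees(np.arctan2(v[1],v[0])))
    print("bowl",bowl,"end",end,np.linalg.norm((end-bowl)[:2]),"(178) yaw",np.degrees(np.arctan2(*(end-bowl)[1::-1])))
    d=np.array(d);print("dish",d.mean(0),np.linalg.norm(d[0]-d[3]),np.linalg.norm(d[0]-d[1]), np.degrees(np.arctan2(*(d[0]-d[3])[1::-1])),np.degrees(np.arctan2(*(d[1]-d[2])[1::-1])))
    m=cv2.inRange(cv2.cvtColor(cv2.imread("pics/top0.png")[210:320,382:470],cv2.COLOR_BGR2HSV),(0,0,80),(180,60,130))
    print("platter",px2w("top",425.5,265.5,.0165))
E
python3 pose.py
python3 - <<'E'
from h import *
s=cv2.imread("pics/side0.png")
cv2.imwrite("pics/c2.png",np.hstack([crop(s,245,280,100,75,4),crop(s,310,160,100,75,4)]))
E
```

```text
sill [0.533  0.1536 0.01  ] [0.552  0.0593 0.01  ] 0.09615302117897202 mid [0.5425 0.1064 0.01  ] yaw from edge 11.35663582791568
inner [0.6426 0.1689 0.02  ] [0.6588 0.0902 0.02  ] 0.0803498878628953
len 0.11062458182936888 yaw rails 12.034113469588101
bowl [ 0.3698 -0.2599  0.0305] end [ 0.5227 -0.3501  0.0215] 0.17750542154140425 (178) yaw -30.52768910286169
dish [0.5917 0.1178 0.032 ] 0.06863939511135136 0.06502202795679003 14.36549932056164 14.426632158283509
platter [ 0.446  -0.2952  0.0165]
```

View pics/c2.png

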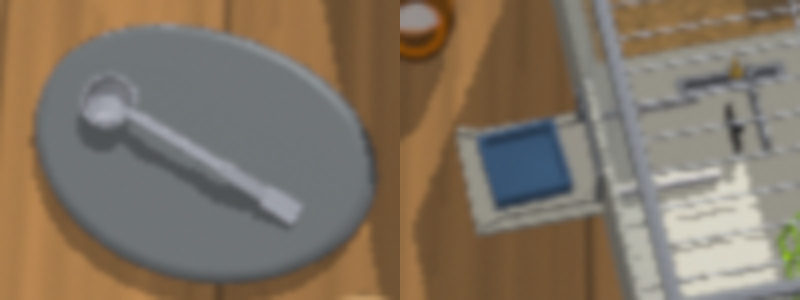

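The side crop shows the same picture: bowl at (107,102), handle end at (292,214), sill corners at (457,127) and (478,235). I'll cross-check these against the top-view poses and plan the grasp.

Run:
```python
from pose import *
f=lambda x,y:(310+(x-400)/4,160+y/4); g=lambda x,y:(245+x/4,280+y/4)
A2=px2w("side",*f(457,127),.01);B2=px2w("side",*f(478,235),.01)
print("sill",A2,B2,(A2+B2)/2)
print("bowl",px2w("side",*g(107,102),.0305),"end",px2w("side",*g(293,214),.021))
d=np.array([px2w("side",*f(*q),.032) for q in((478,137),(552,121),(572,190),(496,208))]);print("dish",d.mean(0))
print("platter",px2w("side",*g(206,152),.0165))
# tealight top centre etc
print("tealight",px2w("top",222,249,.062),"jar",px2w("top",497,216,.12),"mug",px2w("top",518,297,.09),"clip",px2w("top",191,295,.06))
s=bot.read_state()
b,e=bowl[:2],end[:2];u=(e-b)/np.linalg.norm(e-b);neck=(b+e)/2+u*(-.035-.011);print("neck",neck,"origin",neck+.035*u)
```

```text
sill [0.5319 0.1622 0.01  ] [0.5517 0.0563 0.01  ] [0.5418 0.1093 0.01  ]
bowl [ 0.3696 -0.2613  0.0305] end [ 0.5203 -0.3489  0.021 ]
dish [0.5918 0.1148 0.032 ]
platter [ 0.4495 -0.2982  0.0165]
tealight [0.4941 0.2565 0.062 ] jar [ 0.5756 -0.4629  0.12  ] mug [ 0.3648 -0.5235  0.09  ] clip [0.3717 0.3396 0.06  ]
neck [ 0.4066 -0.2816] origin [ 0.4367 -0.2994]
```

```bash
cat > to.py <<'E'
import sys
from h import *
from scipy.spatial.transform import Rotation as Ro
def to(x,y,z,yaw):
    s=bot.read_state();R=s["tcp_rot"];c,k=np.cos(np.radians(yaw)),np.sin(np.radians(yaw))
    T=np.array([[c,k,0],[k,-c,0],[0,0,-1.]])
    print("shift mm",(R.T@(np.array([x,y,z])-s["position"])*1000).round(1),"turn",Ro.from_matrix(R.T@T).as_rotvec(degrees=True).round(2),
      "t",round(s["time_s"],2),"F",s["force"].round(2),"j",s["joint_positions"].round(1),"open",round(s["opening"],3))
a=list(map(float,sys.argv[1:])); to(*a)
E
python3 to.py .4065 -.282 .11 -30.4
```

```text
shift mm [ 333.2 -258.6  112.3] turn [-0.11  0.02 43.28] t 0.1 F [0.06 0.18 0.16] j [-87.3  30.3  82.2   0.   67.7 -10.2] open 0.997
```

```bash
python3 -m jog '[[[333,-259,60],[0,0,43.3],0],[[333,-259,60],[0,0,43.3],0],[[333,-259,60],[0,0,43.3],0],[[333,-259,60],[0,0,43.3],0],[[333,-259,60],[0,0,43.3],0],[[333,-259,60],[0,0,43.3],0],[[333,-259,60],[0,0,43.3],0],[[333,-259,60],[0,0,43.3],0],[[333,-259,60],[0,0,43.3],0],[[333,-259,112],[0,0,43.3],0.6],[[333,-259,112],[0,0,43.3],0.6],[[333,-259,112],[0,0,43.3],0.6]]' && python3 to.py .4065 -.282 .0205 -30.4
```

```text
time_s: 1.1
position: [0.4053, -0.2757, 0.1062]
tcp_rot: [[0.865, -0.502, -0.007], [-0.502, -0.865, 0.009], [-0.011, -0.005, -1.0]]
force: [-1.0, 0.3, -0.4]
opening: 0.855
shift mm [ 5.1  5.2 85.6] turn [-0.26  0.63  0.26] t 1.1 F [-1.    0.32 -0.36] j [-47.4  31.  106.8   0.1  42.9  72.7] open 0.855
```

```bash
python3 -m jog '[[[0,0,0],[0,0,0],0.6],[[0,0,0],[0,0,0],0.6],[[0,0,0],[0,0,0],0.6],[[0,0,0],[0,0,0],0.6]]' && python3 to.py .4065 -.282 .0205 -30.4
python3 - <<'E'
from h import *
cv2.imwrite("pics/c3.png",np.hstack([crop(vision.capture("top")[:,:,::-1],370,205,100,120,4),crop(vision.capture("side")[:,:,::-1],245,260,100,120,4)]))
E
```

```text
time_s: 1.43
position: [0.4063, -0.2844, 0.1117]
tcp_rot: [[0.861, -0.508, 0.002], [-0.508, -0.861, -0.002], [0.003, 0.001, -1.0]]
force: [0.6, 0.3, 0.3]
opening: 0.555
shift mm [-1.3 -2.2 91.2] turn [ 0.06 -0.16 -0.13] t 1.43 F [0.61 0.35 0.34] j [-47.9  30.5 106.4  -0.   42.9  72.6] open 0.555
```

View pics/c3.png

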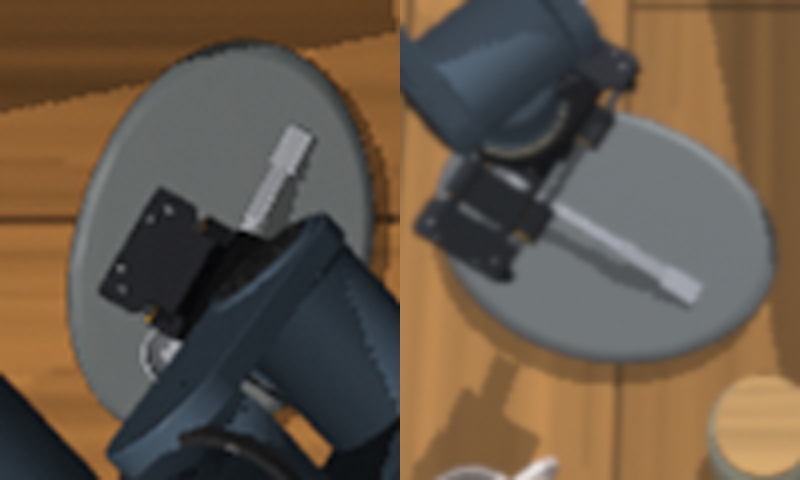

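The gripper is over the neck and aligned with the handle. Now I'll descend and close.

```bash
python3 -m jog '[[[-1,-2,30],[0,0,0],0.6],[[-1,-2,60],[0,0,0],0.6],[[-1,-2,80],[0,0,0],0.6],[[-1,-2,88],[0,0,0],0.6],[[-1,-2,91],[0,0,0],0.6],[[-1,-2,91],[0,0,0],0.6],[[-1,-2,91],[0,0,0],0.6],[[-1,-2,91],[0,0,0],0.6]]' && python3 to.py .4065 -.282 .0205 -30.4
```

```text
time_s: 2.2
position: [0.407, -0.2811, 0.0207]
tcp_rot: [[0.862, -0.506, 0.002], [-0.506, -0.862, -0.002], [0.002, 0.001, -1.0]]
force: [-0.8, -0.8, 0.3]
opening: 0.397
shift mm [-0.   1.   0.2] turn [ 0.04 -0.14 -0.03] t 2.2 F [-0.84 -0.79  0.29] j [-47.6  40.4 109.2   0.   30.3  72.8] open 0.397
```

```bash
python3 -m jog '[[[0,0,0],[0,0,0],0.9],[[0,0,0],[0,0,0],1],[[0,0,0],[0,0,0],1],[[0,0,0],[0,0,0],1],[[0,0,0],[0,0,0],1],[[0,0,0],[0,0,0],1],[[0,0,0],[0,0,0],1],[[0,0,0],[0,0,0],1],[[0,0,0],[0,0,0],1],[[0,0,0],[0,0,0],1]]' && python3 to.py .4065 -.282 .0205 -30.4
```

```text
time_s: 3.03
position: [0.4064, -0.2803, 0.0197]
tcp_rot: [[0.862, -0.506, 0.0], [-0.506, -0.862, -0.0], [0.0, 0.0, -1.0]]
force: [0.4, 0.4, 2.4]
opening: 0.098
shift mm [ 0.9  1.4 -0.8] turn [ 0.   -0.01 -0.02] t 3.03 F [0.45 0.41 2.43] j [-47.6  40.6 109.2   0.   30.2  72.8] open 0.098
```

Gripped: the opening is 8.5 mm on the 9 mm bar. Now I'll lift and carry it to the sill.

```bash
python3 -m jog '[[[0,0,-15],[0,0,0],1],[[0,0,-40],[0,0,0],1],[[0,0,-70],[0,0,0],1],[[0,0,-80],[0,0,0],1],[[0,0,-80],[0,0,0],1],[[0,0,-80],[0,0,0],1]]' && python3 to.py .406 .080 .10 11.7
```

```text
time_s: 3.53
position: [0.4063, -0.2803, 0.0995]
tcp_rot: [[0.862, -0.506, 0.0], [-0.506, -0.862, -0.0], [0.001, 0.0, -1.0]]
force: [0.1, 0.4, -1.1]
opening: 0.094
shift mm [-182.7 -310.5   -0.7] turn [  0.02  -0.03 -42.12] t 3.53 F [ 0.12  0.44 -1.05] j [-47.6  31.6 107.1  -0.   41.2  72.8] open 0.094
```

```bash
python3 -m jog '[[[-9,-16,0],[0,0,-2],1],[[-24,-40,0],[0,0,-5],1],[[-42,-72,0],[0,0,-9],1],[[-61,-104,0],[0,0,-14],1],[[-80,-136,0],[0,0,-18],1],[[-99,-168,0],[0,0,-23],1],[[-118,-200,0],[0,0,-27],1],[[-137,-232,0],[0,0,-31],1],[[-156,-264,0],[0,0,-36],1],[[-172,-292,0],[0,0,-40],1],[[-180,-306,0],[0,0,-41.5],1],[[-183,-310,0],[0,0,-42.1],1]]' && python3 -m jog '[[[0,0,0],[0,0,0],1],[[0,0,0],[0,0,0],1],[[0,0,0],[0,0,0],1]]' && python3 to.py .406 .080 .0225 11.7
python3 - <<'E'
from h import *
cv2.imwrite("pics/c4.png",np.hstack([crop(vision.capture("top")[:,:,::-1],235,150,100,120,4),crop(vision.capture("side")[:,:,::-1],280,140,100,120,4)]))
E
```

```text
time_s: 4.53
position: [0.4038, 0.0822, 0.0981]
tcp_rot: [[0.978, 0.207, -0.004], [0.207, -0.978, 0.001], [-0.004, -0.001, -1.0]]
force: [-0.6, 0.0, -1.0]
opening: 0.096
time_s: 4.78
position: [0.4055, 0.0787, 0.099]
tcp_rot: [[0.98, 0.201, -0.001], [0.201, -0.98, -0.0], [-0.001, -0.0, -1.0]]
force: [0.1, -0.4, 0.3]
opening: 0.096
shift mm [ 0.8 -1.1 76.5] turn [-0.01  0.06 -0.13] t 4.78 F [ 0.15 -0.41  0.28] j [ -4.6  27.9 118.3  -0.   33.8  73.8] open 0.096
```

View pics/c4.png

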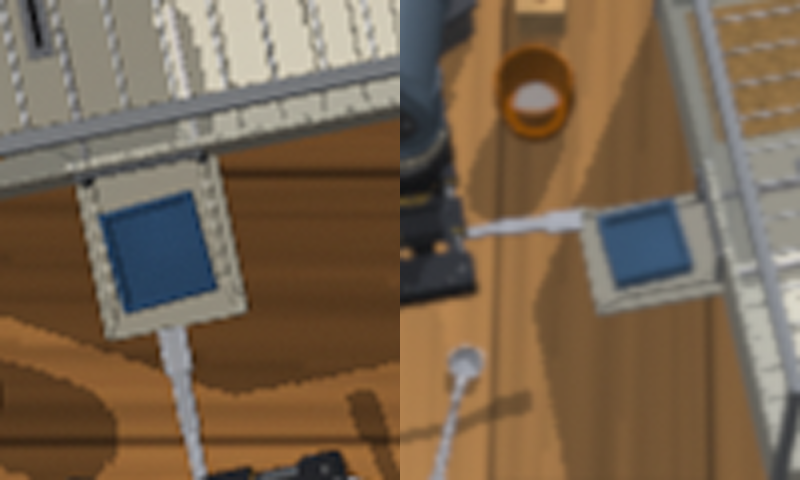

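Run:
```python
from h import *
s=bot.read_state();p=s["position"]+s["tcp_rot"]@[.135,0,0];p[2]=s["position"][2]-.0197+.019
print(p,w2px("top",p),w2px("side",p)); print("seen",(235+172/4,150+326/4),(280+(582-400)/4,140+219/4))
```

```text
[0.5379 0.1056 0.0986] [277.1096 231.9534] [325.2901 194.3143]
seen (278.0, 231.5) (325.5, 194.75)
```

The spoon end projects to within about 1 px of where it's seen in both views, so it is held level and true. I'll lower it to push height.

```bash
python3 -m jog '[[[0,-1,20],[0,0,0],1],[[0,-1,45],[0,0,0],1],[[0,-1,65],[0,0,0],1],[[0,-1,74],[0,0,0],1],[[0,-1,76],[0,0,0],1],[[0,-1,76],[0,0,0],1],[[0,-1,76],[0,0,0],1],[[0,-1,76],[0,0,0],1]]' && python3 to.py .406 .080 .0225 11.7
```

```text
time_s: 5.55
position: [0.406, 0.0803, 0.0242]
tcp_rot: [[0.979, 0.202, 0.002], [0.202, -0.979, -0.0], [0.002, 0.0, -1.0]]
force: [1.2, 0.6, -0.3]
opening: 0.095
shift mm [-0.   0.3  1.7] turn [ 0.03 -0.09 -0.06] t 5.55 F [ 1.17  0.6  -0.35] j [ -4.4  38.2 120.7   0.   21.   74. ] open 0.095
```

```bash
python3 -m jog '[[[2,0,0],[0,0,0],1],[[5,0,0],[0,0,0],1],[[8,0,0],[0,0,0],1],[[11,0,0],[0,0,0],1],[[13,0,0],[0,0,0],1],[[15,0,0],[0,0,0],1],[[17,0,0],[0,0,0],1],[[19,0,0],[0,0,0],1],[[21,0,0],[0,0,0],1],[[23,0,0],[0,0,0],1],[[25,0,0],[0,0,0],1],[[27,0,0],[0,0,0],1]]' && python3 to.py .542 .108 .0225 11.7
```

```text
time_s: 6.55
position: [0.431, 0.0862, 0.0234]
tcp_rot: [[0.979, 0.203, -0.002], [0.203, -0.979, 0.0], [-0.002, -0.0, -1.0]]
force: [-1.8, 0.2, -0.4]
opening: 0.094
shift mm [113.1   1.2   0.7] turn [-0.03  0.11 -0.01] t 6.55 F [-1.83  0.23 -0.39] j [ -3.3  38.8 116.9  -0.   24.5  75. ] open 0.094
```

In contact at about 1.8 N. I'll push on at 30 mm/s.

```bash
python3 -m jog '[[[2.5,0,0],[0,0,0],1],[[5,0,0],[0,0,0],1],[[7.5,0,0],[0,0,0],1],[[10,0,0],[0,0,0],1],[[12.5,0,0],[0,0,0],1],[[15,0,0],[0,0,0],1],[[17.5,0,0],[0,0,0],1],[[20,0,0],[0,0,0],1],[[22.5,0,0],[0,0,0],1],[[25,0,0],[0,0,0],1],[[27.5,0,0],[0,0,0],1],[[30,0,0],[0,0,0],1]]' && python3 to.py .542 .108 .0225 11.7
```

```text
time_s: 7.55
position: [0.4609, 0.0923, 0.0235]
tcp_rot: [[0.979, 0.202, -0.001], [0.202, -0.979, 0.0], [-0.001, -0.0, -1.0]]
force: [-2.4, -0.8, -0.2]
opening: 0.098
shift mm [82.6  1.   0.9] turn [-0.01  0.06 -0.02] t 7.55 F [-2.42 -0.8  -0.17] j [ -2.3  39.4 112.5  -0.   28.1  76. ] open 0.098
```

```bash
python3 -m jog '[[[2.5,0,0],[0,0,0],1],[[5,0,0],[0,0,0],1],[[7.5,0,0],[0,0,0],1],[[10,0,0],[0,0,0],1],[[12.5,0,0],[0,0,0],1],[[15,0,0],[0,0,0],1],[[17.5,0,0],[0,0,0],1],[[20,0,0],[0,0,0],1],[[22.5,0,0],[0,0,0],1],[[25,0,0],[0,0,0],1],[[27.5,0,0],[0,0,0],1],[[30,0,0],[0,0,0],1]]' && python3 to.py .542 .108 .0225 11.7
python3 - <<'E'
from h import *
cv2.imwrite("pics/c5.png",np.hstack([crop(vision.capture("top")[:,:,::-1],235,120,100,120,4),crop(vision.capture("side")[:,:,::-1],310,130,100,120,4)]))
E
```

```text
time_s: 8.55
position: [0.491, 0.0983, 0.0236]
tcp_rot: [[0.979, 0.202, 0.001], [0.202, -0.979, 0.0], [0.001, 0.0, -1.0]]
force: [-2.7, 0.4, -0.4]
opening: 0.095
shift mm [51.9  0.8  1.1] turn [ 0.01 -0.03 -0.02] t 8.55 F [-2.66  0.44 -0.41] j [ -1.5  40.3 108.1   0.   31.5  76.8] open 0.095
```

View pics/c5.png

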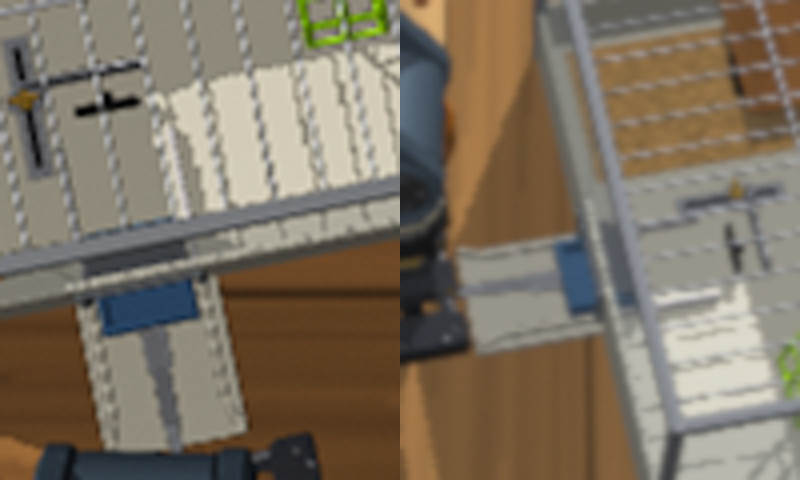

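The dish is part-way through and lifting the flap (top crop: dish near wall at (150,320)). The pad is visible at about (107,105). I'll continue and estimate where the pad is.

```bash
python3 -m jog '[[[2.5,0,0],[0,0,0],1],[[5,0,0],[0,0,0],1],[[7.5,0,0],[0,0,0],1],[[10,0,0],[0,0,0],1],[[12.5,0,0],[0,0,0],1],[[15,0,0],[0,0,0],1],[[17.5,0,0],[0,0,0],1],[[20,0,0],[0,0,0],1],[[22.5,0,0],[0,0,0],1],[[25,0,0],[0,0,0],1],[[27.5,0,0],[0,0,0],1],[[30,0,0],[0,0,0],1]]' && python3 to.py .542 .108 .0225 11.7
python3 - <<'E'
from h import *
c,k=np.cos(np.radians(11.7)),np.sin(np.radians(11.7))
for n,u,v in(("top",235+108/4,120+110/4),("side",310+(729-400)/4,130+250/4)):
    d=px2w(n,u,v,.028)[:2]-[.542,.108];print(n,"pad hatch x",c*d[0]+k*d[1]-.112,"y",-k*d[0]+c*d[1])
E
```

```text
time_s: 9.65
position: [0.5201, 0.1044, 0.0235]
tcp_rot: [[0.979, 0.202, -0.0], [0.202, -0.979, 0.0], [-0.0, -0.0, -1.0]]
force: [-2.4, 0.4, -0.3]
opening: 0.092
shift mm [22.1  0.9  1. ] turn [-0.    0.   -0.02] t 9.65 F [-2.41  0.36 -0.3 ] j [ -0.7  41.4 103.8   0.   34.9  77.6] open 0.092
top pad hatch x 0.12327767326940524 y -0.0024702251406942266
side pad hatch x 0.12166589599723272 y -0.004471650394065316
```

```bash
python3 -m jog '[[[2.5,0,0],[0,0,0],1],[[5,0,0],[0,0,0],1],[[7.5,0,0],[0,0,0],1],[[10,0,0],[0,0,0],1],[[12.5,0,0],[0,0,0],1],[[15,0,0],[0,0,0],1],[[17.5,0,0],[0,0,0],1],[[20,0,0],[0,0,0],1],[[22.5,0,0],[0,0,0],1],[[25,0,0],[0,0,0],1],[[27.5,0,0],[0,0,0],1],[[30,0,0],[0,0,0],1]]' && python3 to.py .542 .108 .0225 11.7
```

```text
time_s: 10.65
position: [0.5495, 0.1105, 0.0236]
tcp_rot: [[0.979, 0.203, -0.0], [0.203, -0.979, -0.0], [-0.0, 0.0, -1.0]]
force: [-2.7, -0.6, -0.7]
opening: 0.095
shift mm [-7.9  0.9  1.1] turn [ 0.    0.   -0.02] t 10.65 F [-2.66 -0.58 -0.66] j [-0.1 42.5 99.4 -0.  38.1 78.3] open 0.095
```

```bash
python3 -m jog '[[[1,0,0],[0,0,0],1],[[2,0,0],[0,0,0],1],[[3,0,0],[0,0,0],1],[[4,0,0],[0,0,0],1],[[5,0,0],[0,0,0],1],[[6,0,0],[0,0,0],1],[[7,0,0],[0,0,0],1],[[8,0,0],[0,0,0],1]]' && python3 to.py .542 .108 .0225 11.7
```

```text
time_s: 11.32
position: [0.5574, 0.1121, 0.0236]
tcp_rot: [[0.979, 0.202, 0.0], [0.202, -0.979, 0.0], [0.0, 0.0, -1.0]]
force: [-1.0, -0.5, -1.2]
opening: 0.097
shift mm [-15.9   0.9   1.1] turn [ 0.   -0.03 -0.02] t 11.32 F [-1.01 -0.5  -1.18] j [ 0.1 42.8 98.2  0.  38.9 78.4] open 0.097
```

```bash
python3 -m jog '[[[1,0,0],[0,0,0],1],[[2,0,0],[0,0,0],1],[[3,0,0],[0,0,0],1],[[4,0,0],[0,0,0],1],[[5,0,0],[0,0,0],1],[[6,0,0],[0,0,0],1]]' && python3 to.py .542 .108 .0225 11.7
```

```text
time_s: 11.82
position: [0.5631, 0.1133, 0.0235]
tcp_rot: [[0.979, 0.202, 0.0], [0.202, -0.979, 0.0], [0.0, -0.0, -1.0]]
force: [-1.1, -0.6, -0.3]
opening: 0.097
shift mm [-21.7   0.9   1. ] turn [-0.   -0.   -0.02] t 11.82 F [-1.07 -0.59 -0.3 ] j [ 0.2 43.1 97.3  0.  39.6 78.5] open 0.097
```

```bash
python3 -m jog '[[[1,0,0],[0,0,0],1],[[2,0,0],[0,0,0],1],[[3,0,0],[0,0,0],1],[[4,0,0],[0,0,0],1]]' && python3 to.py .542 .108 .0225 11.7
```

```text
time_s: 12.15
position: [0.567, 0.1141, 0.0235]
tcp_rot: [[0.979, 0.202, -0.0], [0.202, -0.979, 0.0], [-0.0, -0.0, -1.0]]
force: [-2.2, -1.0, -1.2]
opening: 0.098
shift mm [-25.7   0.9   1. ] turn [-0.    0.   -0.02] t 12.15 F [-2.18 -1.04 -1.17] j [ 0.3 43.3 96.7  0.  40.  78.6] open 0.098
```

```bash
python3 -m jog '[[[0.5,0,0],[0,0,0],1],[[1,0,0],[0,0,0],1],[[1.5,0,0],[0,0,0],1],[[1.5,0,0],[0,0,0],1]]' && python3 to.py .542 .108 .0225 11.7
```

```text
time_s: 12.48
position: [0.5686, 0.1144, 0.0236]
tcp_rot: [[0.979, 0.202, 0.0], [0.202, -0.979, 0.0], [0.0, 0.0, -1.0]]
force: [-2.0, 0.3, -1.3]
opening: 0.091
shift mm [-27.3   0.9   1.1] turn [ 0.   -0.01 -0.02] t 12.48 F [-2.04  0.26 -1.34] j [ 0.3 43.3 96.5  0.  40.2 78.7] open 0.091
```

```bash
python3 -m jog '[[[0.5,0,0],[0,0,0],1],[[1,0,0],[0,0,0],1],[[1,0,0],[0,0,0],1]]' && python3 to.py .542 .108 .0225 11.7
```

```text
time_s: 12.73
position: [0.5695, 0.1146, 0.0236]
tcp_rot: [[0.979, 0.202, 0.0], [0.202, -0.979, 0.0], [0.0, 0.0, -1.0]]
force: [-2.7, 0.2, -0.8]
opening: 0.098
shift mm [-28.3   0.9   1.1] turn [ 0.   -0.01 -0.02] t 12.73 F [-2.74  0.18 -0.8 ] j [ 0.4 43.4 96.3  0.  40.3 78.7] open 0.098
```

```bash
python3 -m jog '[[[0.5,0,0],[0,0,0],1],[[1,0,0],[0,0,0],1],[[1,0,0],[0,0,0],1]]' && python3 to.py .542 .108 .0225 11.7
```

```text
time_s: 12.98
position: [0.5705, 0.1148, 0.0236]
tcp_rot: [[0.979, 0.202, 0.0], [0.202, -0.979, 0.0], [0.0, 0.0, -1.0]]
force: [-1.9, -0.8, -1.2]
opening: 0.097
shift mm [-29.3   0.9   1.1] turn [ 0.   -0.01 -0.02] t 12.98 F [-1.91 -0.8  -1.25] j [ 0.4 43.4 96.2  0.  40.4 78.7] open 0.097
```

```bash
python3 -m jog '[[[0.5,0,0],[0,0,0],1],[[1,0,0],[0,0,0],1],[[1,0,0],[0,0,0],1]]' && python3 to.py .542 .108 .0225 11.7
```

```text
time_s: 13.23
position: [0.5715, 0.115, 0.0236]
tcp_rot: [[0.979, 0.202, 0.0], [0.202, -0.979, 0.0], [0.0, 0.0, -1.0]]
force: [-2.0, -0.7, -0.4]
opening: 0.093
shift mm [-30.3   0.9   1. ] turn [ 0.   -0.02 -0.02] t 13.23 F [-2.04 -0.69 -0.37] j [ 0.4 43.5 96.   0.  40.5 78.7] open 0.093
```

```bash
python3 -m jog '[[[0.5,0,0],[0,0,0],1],[[1,0,0],[0,0,0],1],[[1.5,0,0],[0,0,0],1],[[2,0,0],[0,0,0],1]]' && python3 to.py .542 .108 .0225 11.7
```

```text
time_s: 13.57
position: [0.5727, 0.1154, 0.0234]
tcp_rot: [[0.979, 0.202, -0.001], [0.202, -0.979, -0.0], [-0.001, -0.0, -1.0]]
force: [-2.8, -0.3, -0.9]
opening: 0.097
shift mm [-31.6   1.    1. ] turn [-0.01  0.08 -0.02] t 13.57 F [-2.76 -0.31 -0.86] j [ 0.4 43.6 95.8 -0.  40.8 78.8] open 0.097
```

```bash
python3 -m jog '[[[0.5,0,0],[0,0,0],1],[[1,0,0],[0,0,0],1],[[1.5,0,0],[0,0,0],1],[[2,0,0],[0,0,0],1]]' && python3 to.py .542 .108 .0225 11.7
```

```text
time_s: 13.9
position: [0.5738, 0.1158, 0.0232]
tcp_rot: [[0.979, 0.203, -0.003], [0.203, -0.979, -0.0], [-0.003, -0.001, -1.0]]
force: [-5.9, -0.8, -0.5]
opening: 0.093
shift mm [-32.7   1.2   0.8] turn [-0.03  0.18 -0.01] t 13.9 F [-5.92 -0.76 -0.5 ] j [ 0.5 43.7 95.5 -0.  41.  78.8] open 0.093
```

The pad has been met, with the force rising to 6 N. I'll add a small step and hold.

```bash
python3 -m jog '[[[0.5,0,0],[0,0,0],1],[[0.7,0,0],[0,0,0],1],[[0.7,0,0],[0,0,0],1],[[0.7,0,0],[0,0,0],1],[[0.7,0,0],[0,0,0],1],[[0.7,0,0],[0,0,0],1]]' && python3 to.py .542 .108 .0225 11.7
```

```text
time_s: 14.4
position: [0.5739, 0.1159, 0.0231]
tcp_rot: [[0.979, 0.203, -0.004], [0.203, -0.979, -0.0], [-0.004, -0.001, -1.0]]
force: [-6.8, -1.0, 0.2]
opening: 0.097
shift mm [-32.9   1.2   0.7] turn [-0.04  0.24 -0.  ] t 14.4 F [-6.83 -1.04  0.24] j [ 0.5 43.7 95.4 -0.  41.1 78.8] open 0.097
```

```bash
python3 -m jog '[[[0.5,0,0],[0,0,0],1],[[1,0,0],[0,0,0],1],[[1,0,0],[0,0,0],1],[[1,0,0],[0,0,0],1],[[1,0,0],[0,0,0],1]]' && python3 to.py .542 .108 .0225 11.7
```

```text
time_s: 14.82
position: [0.5744, 0.116, 0.023]
tcp_rot: [[0.979, 0.203, -0.005], [0.203, -0.979, -0.0], [-0.005, -0.001, -1.0]]
force: [-6.2, -1.4, -0.0]
opening: 0.092
shift mm [-33.3   1.3   0.7] turn [-0.05  0.31 -0.01] t 14.82 F [-6.22 -1.38 -0.05] j [ 0.5 43.7 95.3 -0.  41.3 78.8] open 0.092
```

```bash
python3 -m jog '[[[-1,0,0],[0,0,0],1],[[-2,0,0],[0,0,0],1],[[-4,0,0],[0,0,0],1],[[-6,0,0],[0,0,0],1],[[-9,0,0],[0,0,0],1],[[-13,0,0],[0,0,0],1],[[-18,0,0],[0,0,0],1],[[-24,0,0],[0,0,0],1],[[-31,0,0],[0,0,0],1],[[-39,0,0],[0,0,0],1],[[-47,0,0],[0,0,0],1],[[-55,0,0],[0,0,0],1]]' && python3 -m jog '[[[-8,0,0],[0,0,0],1],[[-17,0,0],[0,0,0],1],[[-27,0,0],[0,0,0],1],[[-38,0,0],[0,0,0],1],[[-50,0,0],[0,0,0],1],[[-62,0,0],[0,0,0],1],[[-74,0,0],[0,0,0],1],[[-86,0,0],[0,0,0],1],[[-98,0,0],[0,0,0],1],[[-108,0,0],[0,0,0],1],[[-114,0,0],[0,0,0],1],[[-116,0,0],[0,0,0],1]]' && python3 to.py .395 .078 .11 11.7
python3 - <<'E'
from h import *
cv2.imwrite("pics/c6.png",np.hstack([crop(vision.capture("top")[:,:,::-1],235,120,100,120,4),crop(vision.capture("side")[:,:,::-1],310,130,100,120,4)]))
E
```

```text
time_s: 15.82
position: [0.522, 0.1048, 0.0237]
tcp_rot: [[0.979, 0.202, -0.0], [0.202, -0.979, 0.0], [-0.0, -0.0, -1.0]]
force: [0.2, -0.1, -0.6]
opening: 0.096
time_s: 16.82
position: [0.4081, 0.0814, 0.0238]
tcp_rot: [[0.979, 0.202, -0.001], [0.202, -0.979, 0.0], [-0.001, -0.0, -1.0]]
force: [0.2, -0.6, -0.6]
opening: 0.094
shift mm [-13.6   0.7 -86.2] turn [-0.02  0.06 -0.04] t 16.82 F [ 0.17 -0.63 -0.64] j [ -4.2  38.3 120.3   0.   21.5  74.1] open 0.094
```

View pics/c6.png

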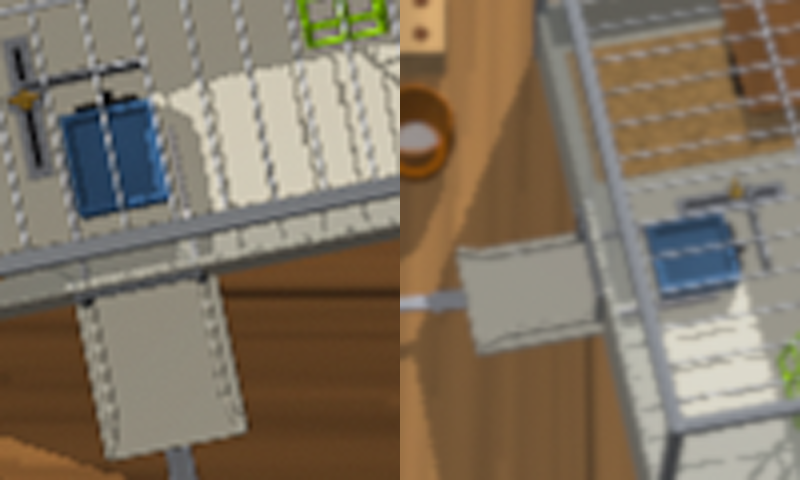

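The dish sits against the pad (top crop (115,160), pad just above it). The sill is clear and the flap is no longer held in. Now I'll take the spoon back to the platter.

```bash
python3 -m jog '[[[-4,0,-15],[0,0,0],1],[[-6,0,-40],[0,0,0],1],[[-6,0,-65],[0,0,0],1],[[-6,0,-76],[0,0,0],1],[[-6,0,-76],[0,0,0],1],[[-6,0,-76],[0,0,0],1]]' && python3 to.py .4064 -.2803 .10 -30.4
```

```text
time_s: 17.42
position: [0.4049, 0.0803, 0.1001]
tcp_rot: [[0.979, 0.203, 0.003], [0.203, -0.979, -0.0], [0.003, 0.001, -1.0]]
force: [-0.5, 0.7, -0.3]
opening: 0.096
shift mm [-71.6 353.4   0.2] turn [-0.02 -0.19 42.09] t 17.42 F [-0.49  0.67 -0.28] j [ -4.4  27.7 118.5   0.   33.6  73.9] open 0.096
```

```bash
python3 -m jog '[[[-3,16,0],[0,0,2],1],[[-9,46,0],[0,0,5.5],1],[[-16,81,0],[0,0,9.5],1],[[-24,117,0],[0,0,14],1],[[-31,153,0],[0,0,18],1],[[-38,189,0],[0,0,22.5],1],[[-46,225,0],[0,0,27],1],[[-53,261,0],[0,0,31],1],[[-60,297,0],[0,0,35.5],1],[[-67,330,0],[0,0,39.5],1],[[-71,348,0],[0,0,41.5],1],[[-71.5,353,0],[0,0,42.1],1]]' && python3 -m jog '[[[0,0,0],[0,0,0],1],[[0,0,0],[0,0,0],1],[[0,0,0],[0,0,0],1],[[0,0,0],[0,0,0],1]]' && python3 to.py .4064 -.2803 .0200 -30.4
```

```text
time_s: 18.42
position: [0.4055, -0.2841, 0.0983]
tcp_rot: [[0.86, -0.51, 0.001], [-0.51, -0.86, -0.002], [0.002, 0.001, -1.0]]
force: [-0.3, -0.8, -0.9]
opening: 0.095
time_s: 18.75
position: [0.4046, -0.2778, 0.0992]
tcp_rot: [[0.863, -0.505, -0.001], [-0.505, -0.863, 0.002], [-0.002, -0.001, -1.0]]
force: [-0.5, -0.6, -0.6]
opening: 0.094
shift mm [ 3.   1.3 79.2] turn [-0.05  0.12  0.1 ] t 18.75 F [-0.48 -0.58 -0.6 ] j [-47.5  31.6 107.4   0.   41.1  72.7] open 0.094
```

```bash
python3 -m jog '[[[1,0,25],[0,0,0],1],[[1,0,50],[0,0,0],1],[[1,0,65],[0,0,0],1],[[1,0,71],[0,0,0],1],[[1,0,73],[0,0,0],1],[[1,0,75],[0,0,0],1],[[1,0,76],[0,0,0],1],[[1,0,77],[0,0,0],1],[[1,0,78],[0,0,0],1],[[1,0,78],[0,0,0],1],[[1,0,78],[0,0,0],1]]' && python3 to.py .4064 -.2803 .0197 -30.4
```

```text
time_s: 19.67
position: [0.4062, -0.2807, 0.022]
tcp_rot: [[0.862, -0.506, 0.001], [-0.506, -0.862, -0.001], [0.001, 0.0, -1.0]]
force: [0.6, 0.4, -1.8]
opening: 0.096
shift mm [-0.  -0.5  2.3] turn [ 0.02 -0.07 -0.02] t 19.67 F [ 0.57  0.36 -1.79] j [-47.6  40.3 109.2   0.   30.5  72.8] open 0.096
```

```bash
python3 -m jog '[[[0,0,1],[0,0,0],1],[[0,0,2],[0,0,0],1],[[0,0,2],[0,0,0],1],[[0,0,2],[0,0,0],1]]' && python3 to.py .4064 -.2803 .0197 -30.4
```

```text
time_s: 20.0
position: [0.406, -0.2806, 0.0197]
tcp_rot: [[0.862, -0.506, 0.0], [-0.506, -0.862, -0.0], [0.001, 0.0, -1.0]]
force: [0.4, -0.2, 1.4]
opening: 0.098
shift mm [ 0.2 -0.4 -0. ] turn [ 0.01 -0.03 -0.02] t 20.0 F [ 0.41 -0.15  1.38] j [-47.6  40.5 109.2   0.   30.2  72.8] open 0.098
```

The force is up about 2–3 N, so the spoon is resting on the platter. I'll open and rise.

```bash
python3 -m jog '[[[0,0,0],[0,0,0],0.8],[[0,0,0],[0,0,0],0.7],[[0,0,0],[0,0,0],0.6],[[0,0,0],[0,0,0],0.6],[[0,0,0],[0,0,0],0.6],[[0,0,0],[0,0,0],0.6],[[0,0,0],[0,0,0],0.6]]' && python3 -m jog '[[[0,0,-10],[0,0,0],0.6],[[0,0,-30],[0,0,0],0.6],[[0,0,-60],[0,0,0],0.6],[[0,0,-95],[0,0,0],0.6],[[0,0,-130],[0,0,0],0.6],[[0,0,-160],[0,0,0],0.6],[[-60,80,-180],[0,0,0],0.6],[[-60,120,-180],[0,0,0],0.6],[[-60,160,-180],[0,0,0],0.6],[[-60,180,-180],[0,0,0],0.6],[[-60,180,-180],[0,0,0],0.6],[[-60,180,-180],[0,0,0],0.6]]'
python3 - <<'E'
from h import *
cv2.imwrite("pics/c7.png",np.hstack([crop(vision.capture("top")[:,:,::-1],380,205,100,120,4),crop(vision.capture("side")[:,:,::-1],310,130,100,120,4)]))
cv2.imwrite("pics/side_end.png",vision.capture("side")[:,:,::-1])
E
```

```text
time_s: 20.58
position: [0.4058, -0.2803, 0.0195]
tcp_rot: [[0.862, -0.506, -0.0], [-0.506, -0.862, 0.0], [-0.0, -0.0, -1.0]]
force: [-0.3, -0.3, 0.5]
opening: 0.397
time_s: 21.58
position: [0.2604, -0.4106, 0.2011]
tcp_rot: [[0.86, -0.511, 0.001], [-0.511, -0.86, -0.006], [0.004, 0.005, -1.0]]
force: [0.4, -0.6, 1.4]
opening: 0.398
```

View pics/c7.png

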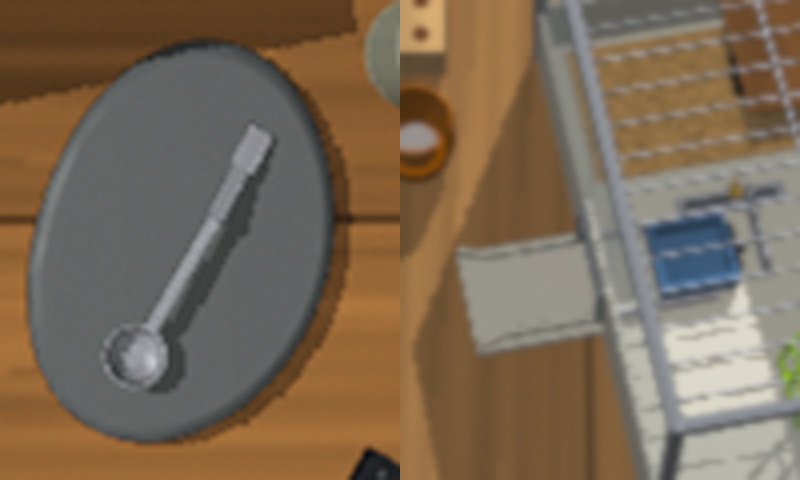

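View pics/side_end.png

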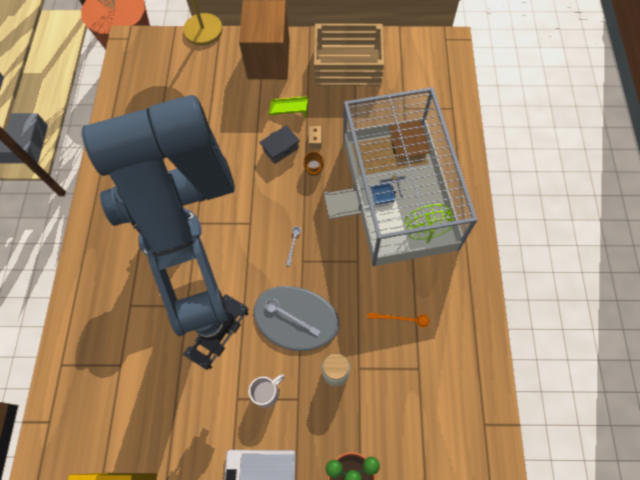

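The spoon is back on the platter bowl up, the dish is at the stop, and the bystanders look unmoved. I'll let the arm settle, check the dish position numerically, and hand in.

```bash
python3 -m jog '[[[0,0,0],[0,0,0],0.6],[[0,0,0],[0,0,0],0.6],[[0,0,0],[0,0,0],0.6],[[0,0,0],[0,0,0],0.6]]'
python3 - <<'E'
from h import *
c,k=np.cos(np.radians(11.7)),np.sin(np.radians(11.7))
d=np.mean([px2w("top",235+x/4,120+y/4,.032)[:2] for x,y in((60,115),(150,98),(168,200),(82,217))],0)-[.542,.108]
print("dish hatch x",c*d[0]+k*d[1]-.112,"y",-k*d[0]+c*d[1])
a=cv2.imread("pics/side0.png").astype(int);b=cv2.imread("pics/side_end.png").astype(int)
for n,(x,y,w,h) in dict(mug=(245,370,45,40),jar=(318,350,35,38),tea=(302,150,24,26),clip=(258,124,44,40),ramp=(265,92,46,26),chew=(305,122,20,28)).items(): print(n,np.abs(a-b)[y:y+h,x:x+w].mean().round(2))
print(bot.hand_in())
E
```

```text
time_s: 22.07
position: [0.2636, -0.4044, 0.1995]
tcp_rot: [[0.863, -0.505, -0.0], [-0.505, -0.863, 0.0], [-0.0, -0.0, -1.0]]
force: [0.0, -0.4, -0.1]
opening: 0.4
dish hatch x 0.08941379507324311 y -0.0008173693274080504
mug 2.63
jar 2.37
tea 1.71
clip 1.72
ramp 1.87
chew 2.22
the job is handed in; nothing more can be done
None
```

I pushed the dish through the flap and onto the stop with the end of the spoon's handle. I then drew the spoon out, laid it back on the platter, and handed the job in at about 22 s. No verdict is reported.

- **Push:** The wrist force was 2–3 N while the dish slid. It rose to about 7 N at the stop and I held it there for over 0.5 s. No reading at the end of a move was near the 15 N limit, but I had no readings during the moves.
- **Dish:** The last images put its middle about 89 mm inside the flap plane and within 1 mm of the channel's middle. The arm reading while pressing gave about 91 mm.
- **Spoon:** It lies bowl up on the platter, where it started.
- **Bystanders:** None appears shifted. Their image patches match the start picture, and the gripper is clear of everything.
- **Not measured directly:**
    - **Flap:** I inferred that it is shut, because nothing lies under it and the dish's near wall is about 54 mm inside.
    - **Pad force:** I inferred both the press and what remains after release from the wrist force.

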